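# Raise the heavy pressing flap with its lever

### The job

Open the small book press for a colleague. With the fingertips, push the lever forward by its orange tab until its notch drops over the brass fulcrum rod and its roller is under the lip of the heavy green flap, then press the lever's black grip down close to the desk so that the flap is well raised, and finish while still holding it down there. Only push and press: do not lift or carry the lever, do not touch the flap, and leave the loose things around it alone.

Things in the scene. Friction and masses are not known exactly. Their poses are not given: they have to be found in the camera images.
- lifter: The fixed book press with its lever stand. Origin on the desk right under the fulcrum rod; x points level from the lever's grip towards the flap, y to the left, z up. Flap and bed lie at x 88 to 256 mm, 250 mm wide.
- fulcrum (a point): Top of the brass fulcrum rod (12 mm thick, turns easily), 90 mm above the desk. Two dark upright cheeks (x -12 to +12 mm, 43 mm apart outside, 124 mm tall) carry it and a small keeper roller above, so the lever can slide and tilt but not be taken out.
- press_lever: Loose lever on the fulcrum rod, 0.7 kg. Origin in the middle of the notch in the bar's underside, level with that underside; x along the bar to the roller, z up. Aluminium bar 20 mm wide, 11 mm thick, x -190 to +60 mm. At the start it is level and drawn back: origin at lifter x -28 to -40, z 90 mm.
- notch (a point): Same point as the lever's origin: notch 18 mm wide, 5 mm deep. Pushing the lever along lifter x takes under 5 N. Within 6 mm of lifter x 0 a steel collar meets the cheeks (it goes no farther) and the notch drops over the rod: this point is then at z about 85 mm and the long end about 3 degrees lower.
- toe (a point): Centre of the steel roller (24 mm thick, 44 mm wide) under the lever's short end, at lever x +100, z -68 mm; it rolls on the base plate and keeps the long end up by its weight. Drawn back it stands in front of the flap's lip, pushed in it is under it.
- lever_grip: Black ribbed rubber grip on the lever's long end, the part to press: 85 mm long, 26 mm wide, 20 mm thick; origin at its centre, at lever x -152, z +6 mm; x along the lever. Its top is about 93 mm above the desk once the notch is seated and 34 mm when pressed right to the desk; pressing takes 8 to 18 N with the flap up, and it goes back up if let go.
- grip_top (a point): Centre of the grip's top face.
- tab_back (a point): Middle of the back face (the face towards the grip, to be pushed) of the orange upright tab on the lever: tab 22 mm wide, 8 mm thick, standing 30 mm above the bar's top; this point is 15 mm above the bar's top, at lever x -60, z +26 mm.
- press_flap: The heavy flap. Origin at the middle of its front edge (lip), at lifter x 88, z 45 mm when shut (its underside 39 mm above the desk, 5 mm over the roller); about z 87 mm with the grip pressed right to the desk. It falls shut by its weight. Green steel, 155 mm deep, 226 mm wide, 12 mm thick, about 2 kg, with a yellow line along its lip; hinge at lifter x 245, z 45 mm.
- green_tin: green pin tin, 45x63x19 mm, stands left of the lever; origin at the centre of its underside. A bystander.
- leather_weight: brown leather-covered weight, 45x65x34 mm, stands right of the lever; origin at the centre of its underside. A bystander.
- brown_bottle: brown dropper bottle, 32 mm wide, 105 mm tall; origin at the centre of its underside. A bystander.
- tape_roll: roll of cream tape, 62 mm wide, 18 mm high; origin at the centre of its underside. A bystander.
- small_loupe: small folding loupe, 58x33x14 mm; origin at the centre of its underside. A bystander.
- grey_marker: grey marker pen, 131 mm long; origin at the centre of its underside. A bystander.
- black_clip: black binder clip, 59x32x13 mm; origin at the centre of its underside. A bystander.

How it is judged (in metres and radians):
On the way, in this order (a step that is already met when the one before it is completed fails the run):
1. the lever is pushed in, its notch over the fulcrum rod, the flap still shut (x of press_lever in the frame of lifter above -0.008 m and z of press_lever in the frame of lifter below 0.088 m and height (world z) of press_flap below 0.05 m), for 0.2 s.
2. the lever has raised the flap's lip to more than 72 mm above the desk (27 mm up) (height (world z) of press_flap above 0.072 m and contact force between press_lever and press_flap above 1 N), for 0.2 s.
At the end, for the whole second after the job is handed in: The fingers press the lever's grip with more than 1 N, its top lower than 50 mm above the desk; the lever sits with its notch on the fulcrum rod (not more than 8 mm back) and carries the flap, which is steady with its lip more than 72 mm above the desk (27 mm above shut) (all of step 2 and linear speed of press_flap below 0.02 m/s and contact force between the fingers and lever_grip above 1 N and x of press_lever in the frame of lifter above -0.008 m and z of press_lever in the frame of lifter below 0.088 m and height (world z) of grip_top below 0.05 m); the arm keeps its last pose, push and grip.
It fails at once if the robot touches the flap (contact force between any of the fingers, the arm and press_flap above 0.5 N).
It fails at once if the lever is lifted off the fulcrum rod or pulled out (z of press_lever in the frame of lifter above 0.102 m or x of press_lever in the frame of lifter below -0.06 m or height (world z) of grip_top above 0.15 m).
It fails at once if a bystander is moved by more than 20 mm (distance of any of green_tin, leather_weight, brown_bottle, tape_roll, small_loupe, grey_marker, black_clip from where it was at the start of the episode above 0.02 m).
It also fails if it takes over 43 s, if anything falls off the work surface, if the arm or the gripper's body presses on something with over 40 N, if the wrist force passes 120 N, or if a joint passes its speed limit or range.

### The arm

A 6-joint arm with a two-finger parallel gripper is mounted at the origin on a cart in front of the work surface, level with it; the furniture and walls round the work are solid. World frame = base frame: x ahead of the robot, y to its left, z up, the work surface at z = 0. Lengths are in mm, angles in rad, forces in N, time in s.
With the tool pointing down it reaches from about 400 to 925 mm from the base axis. Payload 12.5 kg.
Tool frame: the origin (TCP) lies between the finger pads; the fingertips stand 19 mm ahead of it and the grasp point (between the pads) is the TCP; z points along the fingers, y is the line along which they close (so a half turn about z gives the same grasp; the last joint's range is limited). The gripper opens to 95 mm and grips with 3 to 60 N. Pads are 20 mm wide; open, the fingers measure 119 mm over their backs; the gripper's body (75 mm by 180 mm) begins 59 mm behind the grasp point.
Start: joints at [1.167, 0.491, 1.559, -0, 1.092, -0.106], TCP at [183.368, 597.512, 233.661] pointing down, gripper open.
Joint ranges: [-3.1, 3.1], [-0.84, 2.19], [0.05, 2.79], [-1.13, 4.28], [0.06, 2.93], [-2.69, 2.69]. Speed limits (rad/s): [2.22, 2.22, 2.79, 3.14, 3.14, 3.14].

### API

Orientations are given as [roll, pitch, yaw] about the fixed x, y, z axes, in that order (R = Rz(yaw) Ry(pitch) Rx(roll)).
In Python, from workcell import * gives the robot as it stands.
- The arm moves only by the tool jog_arm, never from a script. Its arguments are lists of equal length, an entry for each row: "delta_rot": the turn, a rotation vector about the tool's x, y, z in rad, a list of three; "dp": the shift along the tool's x, y, z in m, a list of three; "claw": the opening, from 0 (shut) to 1 (fully open). In form: {"delta_rot": [[ax, ay, az], ...], "dp": [[dx, dy, dz], ...], "claw": [claw, ...]}. A call has 1 to 8 rows; each row shifts and turns the commanded pose from where the row before left it, along the tool's axes as they then stand; what a row does not reach is not made up. A row lasts 1/8 s, in which the tool goes at most 62.5 mm and 10.7 degrees, less where a joint would pass 70% of its speed; a pose out of reach is approached as far as the arm can. A call is refused whole if a number of a shift passes 0.0625 or a number of a turn 0.188, either way. A call with a gripper value outside its range is refused whole. The fingers move at their own pace and stop on an object; the grip force is fixed at half the most. Time passes only in rows, so rows that do not move let the fingers close. It gives the time, the measured TCP pose, the force, the opening and the grip force at its end, in the units of the state.
- read_state(): the state, without advancing time (a new reading comes with each control period).
- snapshot(name): name is "side" or "top" or "wrist"; returns a dict with "image" (400x640x3 uint8, blue, green, red), "fx", "fy", "cx", "cy" (pixels), "R" (3x3) and "t" (3): a world point X has camera coordinates R X + t. Camera axes: x right, y down, z forward; pixel columns grow to the right and rows downward; lengths in mm; the calibration is good to about 2 mm. A picture is of the moment at which its call begins. There is no depth.
- sign_off(): hands the job in; it is judged then, once.
Trained networks look in the newest picture that a camera, given by its name, has taken for a name from the list of things; names that differ only in an ending like _2 or _b are one class to them, and where a whole thing is asked for, a point or a joint stands for the part that bears it (a point fixed in the world has none). Each returns a list of dicts, best first, with "p" (0 to 1); they miss things now and then, are a little off and sometimes report something else, mostly with a low value. They report only what shows in the picture. A call takes as long as a camera call.
- find_in(camera, thing): "rect" ([left, top, right, bottom] in pixels, round what is visible of it).
The state is a dict: "time": time; "qpos": joint angles; "joint_velocities": joint speeds; "joint_efforts": joint torques, N m; "tool_pos": TCP position; "tool_rot": TCP orientation; "ft_force": force on the tool from outside, world axes, zero at the start; "torque": the same for the moment, N m; "grip_width": opening from 0.0 (shut) to 1.0 (fully open); "finger_force": force on a finger pad.
Only numpy, scipy, OpenCV 4.12 (cv2) and the standard library are available. Lean on these libraries where they do the work, as an engineer would, in place of code of your own. Each camera call takes 0.05 s, during which the arm holds its last target. There are 200 camera calls.

## Working session

There is one attempt and no reset: what is moved stays moved. The work goes in short steps, Python scripts to look and compute and a tool call to move; the robot and the scene stay as the last step left them, time stands still between calls to the robot, and variables do not carry over. Pictures are saved under pics/ and viewed, at most 10 in all, crops included, and the job is handed in when it is done.

Besides the shell and the picture viewer there is one more tool, called after "Emit:" as name(argument=value, ...), one argument or row to a line, values as JSON. jog_arm: Moves the arm, as the interface text tells. Its arguments: {"type":"object","properties":{"delta_rot":{"type":"array"},"dp":{"type":"array"},"claw":{"type":"array"}},"required":["delta_rot","dp","claw"]}

```bash
mkdir -p pics; cat > h.py <<'E'
from workcell import *
import numpy as np, cv2
def ray(c,u,v,z):
    d=np.array([(u-c["cx"])/c["fx"],(v-c["cy"])/c["fy"],1.]); R=np.array(c["R"]);t=np.array(c["t"])
    o=-R.T@t; d=R.T@d
    return o+d*(z-o[2])/d[2]
def proj(c,X):
    p=np.array(c["R"])@np.array(X,float)+np.array(c["t"]); return [c["fx"]*p[0]/p[2]+c["cx"],c["fy"]*p[1]/p[2]+c["cy"]]
E
python3 - <<'E'
from h import *
s=read_state();print(s)
for n in("top","side"):
    c=snapshot(n);cv2.imwrite(f"pics/{n}1.png",c["image"]);print(n,-np.array(c["R"]).T@c["t"])
    for th in("lever_grip","tab_back","fulcrum","press_flap","press_lever","toe","green_tin","leather_weight","brown_bottle"):
        print(th,[(np.round(d["rect"]).tolist(),round(d["p"],2)) for d in find_in(n,th)[:2]])
E
```

```text
{'time': 0.0, 'qpos': array([ 1.16738496e+00,  4.91573638e-01,  1.55948401e+00, -2.95299442e-06,
        1.09168078e+00, -1.05596422e-01]), 'joint_velocities': array([-0.00150157,  0.00091941,  0.00024787, -0.00063547,  0.00010244,
        0.0002599 ]), 'joint_efforts': array([-1.75575573e-03, -6.12655735e+01, -2.58175617e+01,  6.91220351e-02,
        4.82978951e-02, -8.04868773e-05]), 'tool_pos': array([183.27934446, 597.27797218, 233.0410857 ]), 'tool_rot': array([-3.14045299e+00, -1.18160266e-04,  2.84377901e+00]), 'ft_force': array([-0.2432432 , -0.82274687, -0.05146933]), 'torque': array([ 0.01547552,  0.01778046, -0.00048264]), 'finger_force': 0.0, 'grip_width': 0.9993832647314919}
top [ 386.91636126 -106.81983559 1095.98899342]
lever_grip [([364.0, 223.0, 382.0, 264.0], 0.58)]
tab_back [([381.0, 77.0, 490.0, 165.0], 0.75), ([364.0, 153.0, 429.0, 264.0], 0.67)]
fulcrum [([379.0, 76.0, 492.0, 200.0], 0.93)]
press_flap [([377.0, 76.0, 487.0, 168.0], 0.57)]
press_lever [([361.0, 148.0, 427.0, 267.0], 0.97), ([381.0, 73.0, 492.0, 202.0], 0.33)]
toe [([359.0, 147.0, 426.0, 264.0], 0.91)]
green_tin [([323.0, 186.0, 347.0, 212.0], 0.73)]
leather_weight [([425.0, 208.0, 453.0, 235.0], 0.82), ([380.0, 76.0, 491.0, 200.0], 0.22)]
brown_bottle [([256.0, 235.0, 272.0, 246.0], 0.71), ([364.0, 228.0, 387.0, 264.0], 0.26)]
side [  81.4491691  -955.94525061  652.06406201]
lever_grip [([301.0, 212.0, 339.0, 220.0], 0.81)]
tab_back [([300.0, 205.0, 418.0, 251.0], 0.71)]
fulcrum [([370.0, 209.0, 500.0, 278.0], 0.78)]
press_flap [([416.0, 208.0, 492.0, 265.0], 0.96)]
press_lever [([299.0, 213.0, 420.0, 249.0], 0.92), ([284.0, 170.0, 295.0, 203.0], 0.43)]
toe [([299.0, 207.0, 419.0, 250.0], 0.73), ([286.0, 172.0, 292.0, 201.0], 0.65)]
green_tin [([331.0, 207.0, 353.0, 224.0], 0.48)]
leather_weight [([360.0, 258.0, 388.0, 284.0], 0.77)]
brown_bottle [([284.0, 172.0, 290.0, 204.0], 0.51)]
```

```bash
python3 - <<'E'
from h import *
a=cv2.imread("pics/top1.png")[60:290,240:520];b=cv2.imread("pics/side1.png")[150:300,270:520]
cv2.imwrite("pics/t.png",cv2.resize(a,None,fx=2.85,fy=2.6,interpolation=2)) if 0 else cv2.imwrite("pics/t.png",cv2.resize(a,None,fx=2.6,fy=2.6,interpolation=2))
cv2.imwrite("pics/s.png",cv2.resize(b,None,fx=3.2,fy=3.2,interpolation=2))
E
```

```text
(no output)
```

View pics/t.png

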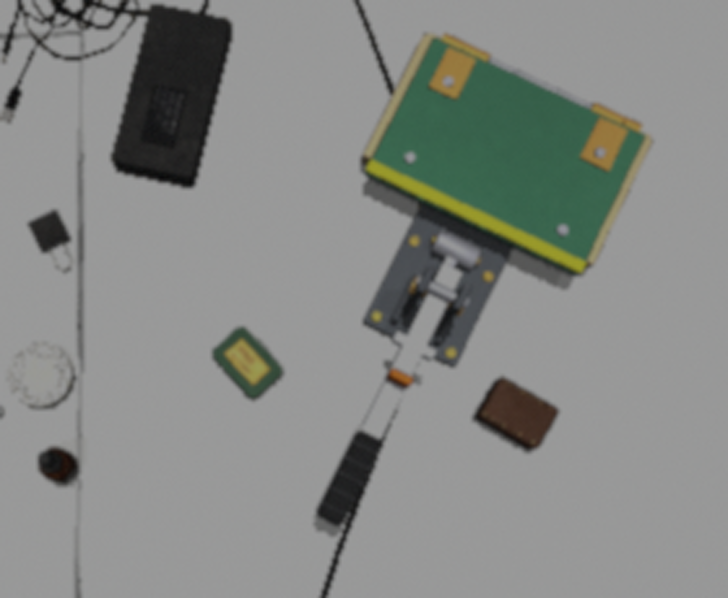

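View pics/s.png

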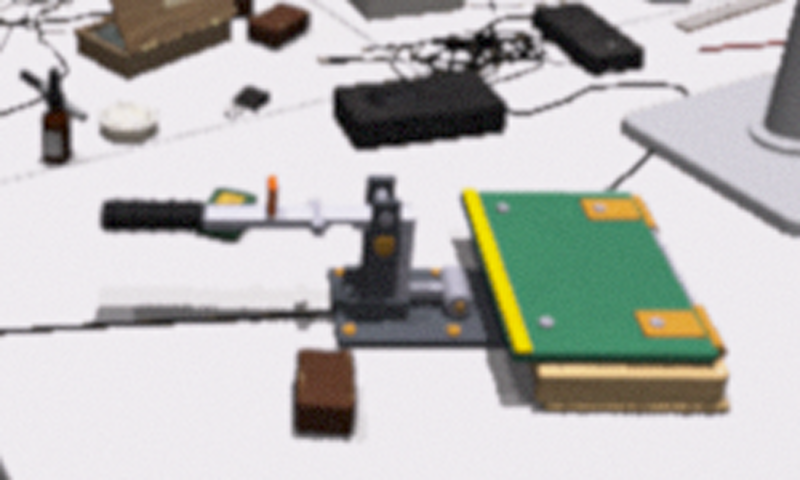

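Top crop: lever runs up-right, with the grip centre at about (350,478), the orange tab at (400,377) and the lip from (368,168) to (585,267). The side crop shows the lever level and drawn back. Bystanders are clear of the lever by about 60 mm or more.

```bash
python3 - <<'E'
from h import *
c=snapshot("top");s=snapshot("side")
f=lambda x,y:(240+x/2.6,60+y/2.6)
P={k:ray(c,*f(*v[:2]),v[2]) for k,v in dict(grip=(350,475,106),gripback=(334,518,106),gripfront=(368,434,106),tab=(401,376,131),lipL=(368,168,51),lipR=(585,267,51),tin=(247,362,19),wt=(517,414,34)).items()}
for k,v in P.items(): print(k,v.round(0))
lip=P["lipR"]-P["lipL"];print("liplen",np.linalg.norm(lip),"yaw from lip",np.degrees(np.arctan2(lip[0],-lip[1])))
print("lip->fulcrum");
# refine orange tab segmentation
for n,i in(("top",c),("side",s)):
    h=cv2.cvtColor(i["image"],cv2.COLOR_BGR2HSV);
    for nm,lo,hi in (("orange",(3,170,100),(14,255,255)),("yellow",(24,170,80),(34,255,255)),):
        m=cv2.inRange(h,lo,hi);k,l,st,ce=cv2.connectedComponentsWithStats(m)
        print(n,nm,[(st[j].tolist(),ce[j].round(1).tolist()) for j in range(1,k) if st[j][4]>8][:12])
        if nm=="yellow":
            j=1+np.argmax(st[1:,4]);print(cv2.boxPoints(cv2.minAreaRect(np.argwhere(l==j)[:,::-1].astype(np.float32))).round(1).tolist())
g=P["gripfront"]-P["gripback"];print("yaw grip",np.degrees(np.arctan2(g[1],g[0])),np.linalg.norm(g))
g=P["tab"]-P["grip"];print("yaw tab-grip",np.degrees(np.arctan2(g[1],g[0])),np.linalg.norm(g))
E
```

```text
grip [ 434. -200.  106.]
gripback [ 396. -185.  106.]
gripfront [ 469. -217.  106.]
tab [ 517. -244.  131.]
lipL [ 730. -231.   51.]
lipR [ 629. -433.   51.]
tin [ 548. -112.   19.]
wt [ 492. -366.   34.]
liplen 225.58702098020316 yaw from lip -26.58062149030667
lip->fulcrum
top orange []
top yellow [([382, 122, 83, 42, 349], [422.6, 142.9])]
[[380.5, 125.0999984741211], [382.20001220703125, 121.5], [464.20001220703125, 160.60000610351562], [462.5, 164.1999969482422]]
side orange [([40, 303, 3, 8, 9], [40.8, 306.4])]
side yellow [([415, 210, 21, 51, 270], [425.1, 235.7])]
[[413.79998779296875, 210.39999389648438], [418.8999938964844, 208.6999969482422], [435.79998779296875, 259.3999938964844], [430.70001220703125, 261.1000061035156]]
yaw grip -23.52589277191808 79.72823201930635
yaw tab-grip -27.764651330096385 97.76727258095303
```

Emit:
jog_arm(
  delta_rot=[
    [0, 0, 0.174],
    [0, 0, 0],
    [0, 0, 0],
    [0, 0, 0],
    [0, 0, 0],
    [0, 0, 0],
    [0, 0, 0],
    [0, 0, 0],
  ],
  dp=[
    [0, 0, 0],
    [-0.055, -0.027, 0],
    [-0.055, -0.027, 0],
    [-0.055, -0.027, 0],
    [-0.055, -0.027, 0],
    [-0.055, -0.027, 0],
    [-0.055, -0.027, 0],
    [-0.055, -0.027, 0],
  ],
  claw=[0, 0, 0, 0, 0, 0, 0, 0],
)

```text
time: 2.1
tool_pos: [441.5, 252.5, 233.9]
tool_rot: [3.141, 0.0, 2.67]
ft_force: [1.4, 0.4, 0.1]
grip_width: 0.219
finger_force: 0.0
```

Emit:
jog_arm(
  delta_rot=[
    [0, 0, 0],
    [0, 0, 0],
    [0, 0, 0],
    [0, 0, 0],
    [0, 0, 0],
    [0, 0, 0],
    [0, 0, 0],
    [0, 0, 0],
  ],
  dp=[
    [-0.032, -0.05, 0],
    [-0.032, -0.05, 0],
    [-0.032, -0.05, 0],
    [-0.032, -0.05, 0],
    [-0.032, -0.05, 0],
    [-0.032, -0.05, 0],
    [-0.032, -0.05, 0],
    [-0.032, -0.05, 0],
  ],
  claw=[0, 0, 0, 0, 0, 0, 0, 0],
)

```text
time: 3.1
tool_pos: [486.6, -220.6, 233.8]
tool_rot: [3.141, 0.001, 2.67]
ft_force: [1.0, 0.1, -0.6]
grip_width: 0.004
finger_force: 0.0
```

Emit:
jog_arm(
  delta_rot=[
    [0, 0, 0],
    [0, 0, 0],
  ],
  dp=[
    [-0.013, -0.009, 0],
    [0, 0, 0],
  ],
  claw=[0, 0],
)

```text
time: 3.35
tool_pos: [494.2, -232.7, 233.3]
tool_rot: [3.141, -0.001, 2.669]
ft_force: [-1.1, 0.1, 0.3]
grip_width: 0.006
finger_force: 0.0
```

```bash
python3 - <<'E'
from h import *
c=snapshot("wrist");cv2.imwrite("pics/w1.png",c["image"])
s=read_state();print(s["time"],s["tool_pos"],s["tool_rot"],s["ft_force"],s["grip_width"])
print("tip at z105 px",proj(c,s["tool_pos"]-np.array([0,0,19])))
for th in("lever_grip","tab_back","press_lever"): print(th,[(np.round(d["rect"]).tolist(),round(d["p"],2)) for d in find_in("wrist",th)[:2]])
h=cv2.cvtColor(c["image"],cv2.COLOR_BGR2HSV);m=cv2.inRange(h,(3,130,70),(16,255,255));k,l,st,ce=cv2.connectedComponentsWithStats(m)
print([(st[j].tolist(),ce[j].round(1).tolist(),ray(c,*ce[j],131).round(0)) for j in range(1,k) if st[j][4]>30])
E
```

```text
3.4 [ 493.98994321 -231.67176439  233.38078536] [ 3.14127706e+00 -7.15757120e-04  2.66975801e+00] [-0.37964142  0.365763   -0.42040708] 0.00331241606625415
tip at z105 px [np.float64(324.00519961423305), np.float64(239.49113657754864)]
lever_grip [([308.0, 75.0, 340.0, 169.0], 0.86), ([515.0, 0.0, 617.0, 47.0], 0.74)]
tab_back [([309.0, 81.0, 338.0, 315.0], 0.91)]
press_lever [([310.0, 76.0, 337.0, 310.0], 0.71), ([563.0, 176.0, 607.0, 212.0], 0.67)]
[]
```

View pics/w1.png

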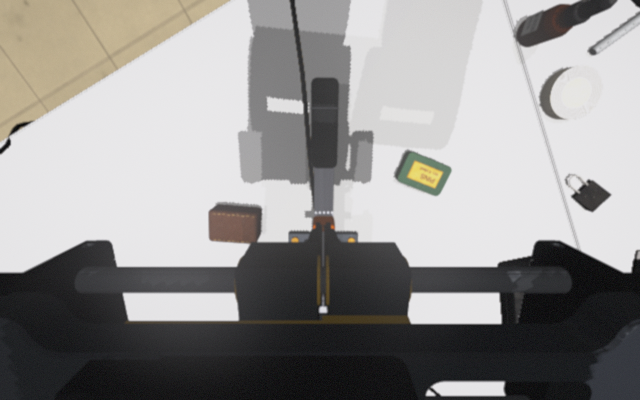

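The wrist view shows the lever upright in the picture: grip (312-338, 77-168), orange tab at about (323,223) partly behind the fingers, and the tool on the lever's line.

```bash
python3 - <<'E'
from h import *
c=snapshot("wrist");s=read_state();p=s["tool_pos"];yw=s["tool_rot"][2]
d=-np.array([np.cos(yw),np.sin(yw)]);n=np.array([-d[1],d[0]])
for k,u,v,z in(("gripback",325,77,106),("gripfront",324,168,106),("tabtop",323,217,131),("tabmid",323,223,116),("barL",313,190,101),("barR",333,190,101)):
    X=ray(c,u,v,z);print(k,X.round(0),"fwd/left of tool",((X-p)[:2]@d).round(1),((X-p)[:2]@n).round(1))
h=cv2.cvtColor(c["image"][205:245,300:345],cv2.COLOR_BGR2HSV);print(c["image"][205:240:3,323].tolist())
E
```

```text
gripback [ 393. -177.  106.] fwd/left of tool -114.5 2.1
gripfront [ 468. -216.  106.] fwd/left of tool -30.3 1.2
tabtop [ 506. -237.  131.] fwd/left of tool 12.7 0.2
tabmid [ 516. -242.  116.] fwd/left of tool 24.3 0.2
barL [ 484. -237.  101.] fwd/left of tool -6.5 -10.1
barR [ 493. -219.  101.] fwd/left of tool -6.5 10.6
[[113, 108, 108], [112, 108, 109], [169, 162, 164], [159, 152, 153], [72, 78, 97], [61, 71, 96], [62, 72, 97], [61, 66, 78], [58, 68, 87], [73, 75, 84], [85, 84, 84], [86, 83, 84]]
```

Emit:
jog_arm(
  delta_rot=[
    [0, 0, 0],
    [0, 0, 0],
    [0, 0, 0],
    [0, 0, 0],
  ],
  dp=[
    [0, 0, 0.05],
    [0, 0, 0.04],
    [0, 0, 0.018],
    [0, 0, 0],
  ],
  claw=[0, 0, 0, 0],
)

```text
time: 4.1
tool_pos: [493.8, -231.4, 124.8]
tool_rot: [3.141, -0.002, 2.671]
ft_force: [-0.0, -0.3, 0.7]
grip_width: 0.005
finger_force: 0.0
```

Emit:
jog_arm(
  delta_rot=[
    [0, 0, 0],
    [0, 0, 0],
    [0, 0, 0],
    [0, 0, 0],
    [0, 0, 0],
    [0, 0, 0],
  ],
  dp=[
    [-0.005, 0, 0],
    [-0.005, 0, 0],
    [-0.005, 0, 0],
    [-0.005, 0, 0],
    [-0.005, 0, 0],
    [-0.005, 0, 0],
  ],
  claw=[0, 0, 0, 0, 0, 0],
)

```text
time: 4.85
tool_pos: [521.2, -246.2, 125.6]
tool_rot: [3.142, -0.0, 2.67]
ft_force: [-1.1, 0.7, 1.5]
grip_width: 0.006
finger_force: 0.6
```

Emit:
jog_arm(
  delta_rot=[
    [0, 0, 0],
    [0, 0, 0],
    [0, 0, 0],
  ],
  dp=[
    [-0.004, 0, 0],
    [-0.003, 0, 0],
    [0, 0, 0],
  ],
  claw=[0, 0, 0],
)

```text
time: 5.22
tool_pos: [527.3, -249.3, 125.5]
tool_rot: [3.142, 0.0, 2.67]
ft_force: [-0.7, 0.3, -0.3]
grip_width: 0.004
finger_force: 0.0
```

```bash
python3 - <<'E'
from h import *
c=snapshot("side");cv2.imwrite("pics/s2.png",cv2.resize(c["image"][150:300,270:520],None,fx=3.2,fy=3.2,interpolation=2))
s=read_state();print(s["time"],s["tool_pos"],s["ft_force"])
E
```

```text
5.275 [ 527.17106287 -249.2378013   125.53860332] [ 0.18280135  0.56048313 -0.19080969]
```

View pics/s2.png

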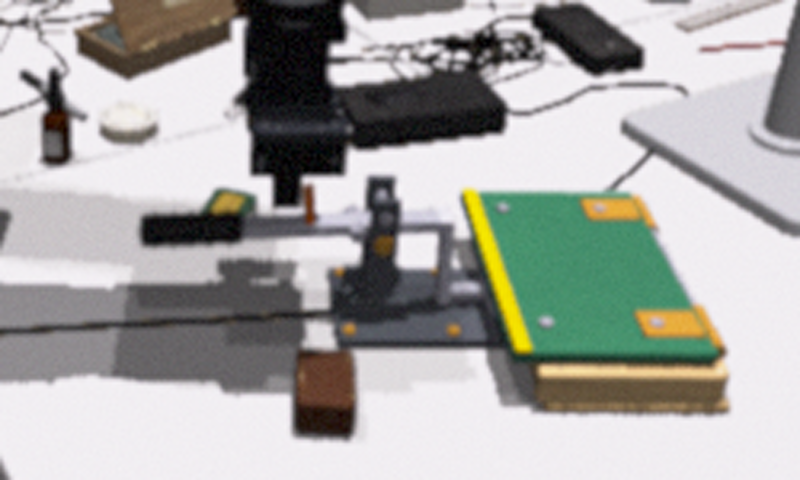

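The lever has moved about 33 mm and tilted down at the grip (140-240, 229), so the notch seems to have dropped. The fingers at (288,190) are just short of the tab at (310,200). I'll push on gently until the collar stops it.

Emit:
jog_arm(
  delta_rot=[
    [0, 0, 0],
    [0, 0, 0],
    [0, 0, 0],
    [0, 0, 0],
  ],
  dp=[
    [-0.002, 0, 0],
    [-0.002, 0, 0],
    [-0.002, 0, 0],
    [0, 0, 0],
  ],
  claw=[0, 0, 0, 0],
)

```text
time: 5.78
tool_pos: [530.2, -250.7, 125.6]
tool_rot: [3.141, -0.006, 2.67]
ft_force: [-13.0, 5.2, 9.8]
grip_width: 0.002
finger_force: 7.3
```

Emit:
jog_arm(
  delta_rot=[
    [0, 0, 0],
    [0, 0, 0],
    [0, 0, 0],
    [0, 0, 0],
    [0, 0, 0],
    [0, 0, 0],
  ],
  dp=[
    [0.01, 0, 0],
    [0.006, 0, -0.01],
    [0.025, 0, 0],
    [0.025, 0.001, 0],
    [0.021, 0, 0],
    [0, 0, 0],
  ],
  claw=[0, 0, 0, 0, 0, 0],
)

```text
time: 6.52
tool_pos: [455.0, -211.2, 136.4]
tool_rot: [3.142, 0.001, 2.67]
ft_force: [0.6, -0.8, 0.1]
grip_width: 0.003
finger_force: 0.0
```

```bash
python3 - <<'E'
from h import *
c=snapshot("side");cv2.imwrite("pics/s3.png",cv2.resize(c["image"][150:300,270:520],None,fx=3.2,fy=3.2,interpolation=2))
s=read_state();print(s["time"],s["tool_pos"],s["ft_force"])
E
```

```text
6.575 [ 455.86153481 -211.80115632  136.39817374] [ 0.58240313 -0.33157044  0.61738262]
```

View pics/s3.png

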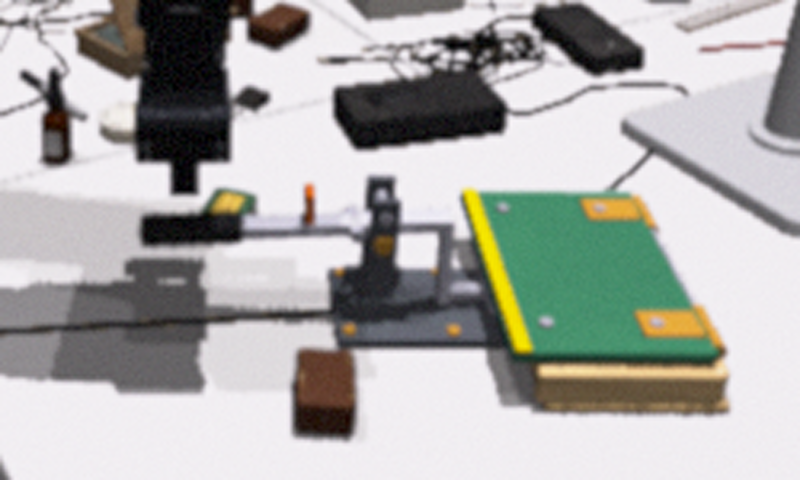

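Lever stays seated: grip at (142-242, 229), fingers above it at (184,190). Now press down.

Emit:
jog_arm(
  delta_rot=[
    [0, 0, 0],
    [0, 0, 0],
    [0, 0, 0],
    [0, 0, 0],
    [0, 0, 0],
  ],
  dp=[
    [0, 0, 0.015],
    [0, 0, 0.008],
    [0, 0, 0.008],
    [0, 0, 0.008],
    [0, 0, 0],
  ],
  claw=[0, 0, 0, 0, 0],
)

```text
time: 7.2
tool_pos: [455.2, -211.4, 96.1]
tool_rot: [3.141, -0.001, 2.67]
ft_force: [-4.1, 1.2, 12.1]
grip_width: 0.003
finger_force: 6.0
```

Emit:
jog_arm(
  delta_rot=[
    [0, 0, 0],
    [0, 0, 0],
    [0, 0, 0],
    [0, 0, 0],
    [0, 0, 0],
    [0, 0, 0],
    [0, 0, 0],
    [0, 0, 0],
  ],
  dp=[
    [0, 0, 0.005],
    [0, 0, 0.005],
    [0, 0, 0.005],
    [0, 0, 0.005],
    [0, 0, 0.005],
    [0, 0, 0.004],
    [0, 0, 0.004],
    [0, 0, 0],
  ],
  claw=[0, 0, 0, 0, 0, 0, 0, 0],
)

```text
time: 8.2
tool_pos: [457.4, -212.7, 64.2]
tool_rot: [-3.141, 0.005, 2.67]
ft_force: [3.4, -0.6, 14.5]
grip_width: 0.006
finger_force: 6.1
```

```bash
python3 - <<'E'
from h import *
c=snapshot("side");cv2.imwrite("pics/s4.png",cv2.resize(c["image"][150:300,270:520],None,fx=3.2,fy=3.2,interpolation=2))
s=read_state();print(s["time"],s["tool_pos"],s["ft_force"])
E
```

```text
8.25 [ 457.3870859  -212.69195528   64.3133531 ] [ 2.12021024 -0.88949003 14.88627206]
```

View pics/s4.png

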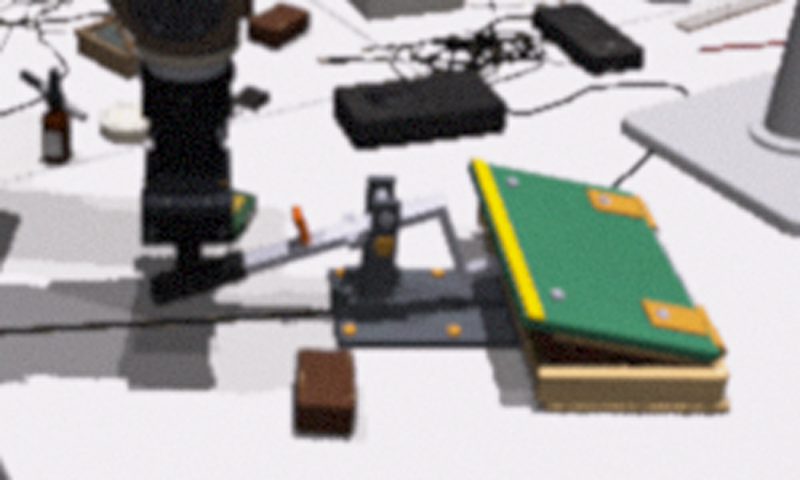

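The flap is raised and the grip is pressed low. I'll press a few mm more and measure the lip height.

Emit:
jog_arm(
  delta_rot=[
    [0, 0, 0],
    [0, 0, 0],
    [0, 0, 0],
    [0, 0, 0],
  ],
  dp=[
    [0, 0, 0.002],
    [0, 0, 0.002],
    [0, 0, 0],
    [0, 0, 0],
  ],
  claw=[0, 0, 0, 0],
)

```text
time: 8.75
tool_pos: [457.3, -212.6, 60.4]
tool_rot: [-3.141, 0.005, 2.67]
ft_force: [2.4, -0.9, 14.4]
grip_width: 0.007
finger_force: 6.0
```

```bash
python3 - <<'E'
from h import *
c=snapshot("side")
h=cv2.cvtColor(c["image"],cv2.COLOR_BGR2HSV);m=cv2.inRange(h,(24,170,80),(34,255,255));k,l,st,ce=cv2.connectedComponentsWithStats(m);j=1+np.argmax(st[1:,4]);print("lip now",ce[j])
# predicted centre of yellow line versus height (shut: [425.1,235.7])
d=np.array([np.cos(-.46),np.sin(-.46)]);hx=np.array([680,-332])+153*d
for z in(51,75,80,85,90,95):
    a=np.arcsin((z-51)/155); xy=hx-153*np.cos(a)*d; print(z-6,np.round(proj(c,[*xy,z]),1))
s=read_state();print(s["time"],s["tool_pos"],s["ft_force"],s["finger_force"])
E
```

```text
lip now [428.98297872 224.27659574]
45 [424.6 232.4]
69 [426.4 224.9]
74 [427.  223.3]
79 [427.6 221.7]
84 [428.3 220.1]
89 [429.1 218.5]
8.8 [ 457.27393522 -212.59306922   60.39088709] [ 2.60705263 -0.34367717 14.32447819] 6.038962276652455
```

```bash
python3 -c "
from workcell import *
print(sign_off())"
```

```text
the job is handed in; nothing more can be done
None
```

I pushed the lever in and it seated. The grip is now held down with about 14 N and its top roughly 37 mm above the desk. The flap's lip is raised to about 81 mm, and the job is handed in; no verdict was returned.

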